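Make up a set of levelling feet in the divided crate and send it down the track

TASK

Make up the blue crate so that each of its six cells holds one long levelling foot, standing upright: a stray short foot has got into it, which belongs upright in the grey tray with the other short ones, and the two missing long feet stand on the bench. Once the crate is full, push it along its roller track right up against the stop, and leave the grease tin, the tape roll, the hinge and the short feet already in the tray where they are.

Things in the scene. Friction and masses are not known exactly. Their poses are not given: they have to be found in the camera images.
- long0_mid (a point): Long levelling foot standing on the bench or in a crate cell: round black glide base 46 mm across and 12 mm thick, steel lock nut 28 mm across up to 29 mm, then a round threaded steel stem 16 mm across up to the top at 105 mm; about 0.2 kg. Point on the axis half-way up, 52.5 mm above its underside; z along the stem. At the start it already stands in a cell of the crate.
- long1_mid (a point): Long foot, same as long0. At the start it already stands in a cell of the crate.
- long2_mid (a point): Long foot, same as long0. At the start it already stands in a cell of the crate.
- long3_mid (a point): Long foot, same as long0. At the start it already stands in a cell of the crate.
- long4_mid (a point): Long foot, same as long0. At the start it stands on the bench to the left (+y) of the track.
- long5_mid (a point): Long foot, same as long0. At the start it stands on the bench to the left (+y) of the track.
- short0_mid (a point): The stray short foot, same shape as the long ones (base 46 mm across, nut up to 29 mm, stem 16 mm across) but only 75 mm tall. Point on the axis half-way up, 37.5 mm above its underside; z along the stem. At the start it stands in one of the crate's cells.
- short1_mid (a point): A short foot, same shape as the long ones (base 46 mm across, nut up to 29 mm, stem 16 mm across) but only 75 mm tall. Point on the axis half-way up, 37.5 mm above its underside; z along the stem. It stands in the grey tray, in the tray's far (+x) half, and is to stay there.
- short2_mid (a point): A short foot, same shape as the long ones (base 46 mm across, nut up to 29 mm, stem 16 mm across) but only 75 mm tall. Point on the axis half-way up, 37.5 mm above its underside; z along the stem. It stands in the grey tray, in the tray's far (+x) half, and is to stay there.
- cell0 (a point): Crate cell 0: middle of its floor, moving with the crate. The blue crate has 2 rows of 3 square cells, 60 mm wide inside, 64 mm apart; cells 0, 1, 2 run along +x in the -y row, 3, 4, 5 along +x in the +y row. The cell floor is 28 mm above the bench; the inner dividers (4 mm thick) rise 28 mm and the outer walls 36 mm above the cell floor. Axes as the crate's: the crate travels along -y, z up. Occupied at the start (a long foot or the stray short one).
- cell1 (a point): Crate cell 1: middle of its floor, moving with the crate. Empty at the start.
- cell2 (a point): Crate cell 2: middle of its floor, moving with the crate. Occupied at the start (a long foot or the stray short one).
- cell3 (a point): Crate cell 3: middle of its floor, moving with the crate. Occupied at the start (a long foot or the stray short one).
- cell4 (a point): Crate cell 4: middle of its floor, moving with the crate. Occupied at the start (a long foot or the stray short one).
- cell5 (a point): Crate cell 5: middle of its floor, moving with the crate. Occupied at the start (a long foot or the stray short one).
- crate_floor (a point): Middle of the crate between its two rows, at the height of the cell floors (28 mm above the bench), moving with the crate; axes as the cells'. The crate measures 200 mm along x and 136 mm along y outside.
- crate (a joint): How far the crate has been pushed along its roller track, towards the track's own -y, the end with the yellow stop plate: 0 m at the loading end (start), 0.12 m against the stop. It slides straight with about 3 N of friction and stays where it is left.
- crate_handle (a point): Middle of the steel bar handle on the crate's +y end (the end away from the stop), moving with the crate: bar 10 mm thick, 120 mm long along the crate's x, its axis 36 mm out from the end wall and 58 mm above the bench. Push it along this point's -y axis. No part of the track sticks up higher than 34 mm around it.
- tray_floor (a point): Middle of the floor of the grey tray for short feet, fixed on the bench: inside 202 mm along its x and 132 mm along its y, floor 4 mm above the bench, rim 22 mm above the bench. The half on its -x side is free.
- grease: Low round grease tin, 54 mm across, 50 mm tall, standing among the long feet on the bench; leave it. Origin under its centre.
- hinge: Steel oven-door hinge lying on the bench beyond the grey tray, 220 mm long, 25 mm wide, 27 mm high; leave it. Origin under its channel's centre.
- tape: Roll of tape lying flat, 84 mm across, 25 mm high, behind the long feet; leave it.
Things that resemble listed ones, but are neither listed nor needed, are in the scene too. Leave any pink or yellow look-alike of the part that bears short1_mid alone.

How it is judged:
On the way:
1. all six cells hold one upright long foot each while the crate is still at the loading end of the track (pushed less than 60 mm) (x of long0_mid in the frame of crate_floor between -0.0785 and 0.0785 m and y of long0_mid in the frame of crate_floor between -0.0465 and 0.0465 m and z of long0_mid in the frame of crate_floor between 0.046 and 0.059 m and angle between each of long0_mid, long1_mid, long2_mid, long3_mid, long4_mid, long5_mid's own z axis and vertical below 0.12 rad and x of long1_mid in the frame of crate_floor between -0.0785 and 0.0785 m and y of long1_mid in the frame of crate_floor between -0.0465 and 0.0465 m and z of long1_mid in the frame of crate_floor between 0.046 and 0.059 m and x of long2_mid in the frame of crate_floor between -0.0785 and 0.0785 m and y of long2_mid in the frame of crate_floor between -0.0465 and 0.0465 m and z of long2_mid in the frame of crate_floor between 0.046 and 0.059 m and x of long3_mid in the frame of crate_floor between -0.0785 and 0.0785 m and y of long3_mid in the frame of crate_floor between -0.0465 and 0.0465 m and z of long3_mid in the frame of crate_floor between 0.046 and 0.059 m and x of long4_mid in the frame of crate_floor between -0.0785 and 0.0785 m and y of long4_mid in the frame of crate_floor between -0.0465 and 0.0465 m and z of long4_mid in the frame of crate_floor between 0.046 and 0.059 m and x of long5_mid in the frame of crate_floor between -0.0785 and 0.0785 m and y of long5_mid in the frame of crate_floor between -0.0465 and 0.0465 m and z of long5_mid in the frame of crate_floor between 0.046 and 0.059 m and value of joint crate below 0.06 m), for 0.2 s.
At the end, for the whole second after the job is handed in: Each crate cell holds one long foot, upright (within 0.12 rad) on the cell floor; the crate is within 6 mm of the stop (joint above 0.114 m) and at rest; all three short feet stand upright on the tray floor (x of long0_mid in the frame of crate_floor between -0.0785 and 0.0785 m and y of long0_mid in the frame of crate_floor between -0.0465 and 0.0465 m and z of long0_mid in the frame of crate_floor between 0.046 and 0.059 m and angle between each of long0_mid, long1_mid, long2_mid, long3_mid, long4_mid, long5_mid, short0_mid, short1_mid, short2_mid's own z axis and vertical below 0.12 rad and x of long1_mid in the frame of crate_floor between -0.0785 and 0.0785 m and y of long1_mid in the frame of crate_floor between -0.0465 and 0.0465 m and z of long1_mid in the frame of crate_floor between 0.046 and 0.059 m and x of long2_mid in the frame of crate_floor between -0.0785 and 0.0785 m and y of long2_mid in the frame of crate_floor between -0.0465 and 0.0465 m and z of long2_mid in the frame of crate_floor between 0.046 and 0.059 m and x of long3_mid in the frame of crate_floor between -0.0785 and 0.0785 m and y of long3_mid in the frame of crate_floor between -0.0465 and 0.0465 m and z of long3_mid in the frame of crate_floor between 0.046 and 0.059 m and x of long4_mid in the frame of crate_floor between -0.0785 and 0.0785 m and y of long4_mid in the frame of crate_floor between -0.0465 and 0.0465 m and z of long4_mid in the frame of crate_floor between 0.046 and 0.059 m and x of long5_mid in the frame of crate_floor between -0.0785 and 0.0785 m and y of long5_mid in the frame of crate_floor between -0.0465 and 0.0465 m and z of long5_mid in the frame of crate_floor between 0.046 and 0.059 m and value of joint crate above 0.114 m and velocity of joint crate below 0.01 m/s and x of short0_mid in the frame of tray_floor between -0.085 and 0.085 m and y of short0_mid in the frame of tray_floor between -0.05 and 0.05 m and z of short0_mid in the frame of tray_floor between 0.031 and 0.044 m and x of short1_mid in the frame of tray_floor between -0.085 and 0.085 m and y of short1_mid in the frame of tray_floor between -0.05 and 0.05 m and z of short1_mid in the frame of tray_floor between 0.031 and 0.044 m and x of short2_mid in the frame of tray_floor between -0.085 and 0.085 m and y of short2_mid in the frame of tray_floor between -0.05 and 0.05 m and z of short2_mid in the frame of tray_floor between 0.031 and 0.044 m); the robot touches nothing.
It fails at once if a short foot that was in the tray from the start is moved more than 40 mm or knocked over (distance of any of short1_mid, short2_mid from where it was at the start of the episode above 0.04 m or angle between any of short1_mid, short2_mid's own z axis and vertical above 0.5 rad).
It fails at once if a bystander on the bench (grease tin, hinge, tape roll) is moved more than 40 mm (distance of any of grease, hinge, tape from where it was at the start of the episode above 0.04 m).
It also fails if it takes over 72 s, if anything falls off the work surface, if the arm or the gripper's body presses on something with over 40 N, if the wrist force passes 120 N, or if a joint passes its speed limit or range.

ROBOT

A 7-joint arm with a two-finger parallel gripper is mounted at the origin on the work surface. World frame = base frame: x ahead of the robot, y to its left, z up, the work surface at z = 0. Lengths are in m, angles in rad, forces in N, time in s.
With the tool pointing down it reaches from about 0.4 to 0.85 m from the base axis. Payload 10.4 kg.
Tool frame: the origin (TCP) lies at the very end of the fingers, on their centre line; the grasp point (between the pads) lies 19 mm behind it; x points along the fingers, z is the direction in which the jaws open and shut, and the axes are right-handed (so a half turn about x gives the same grasp; the last joint's range is limited). The gripper opens to 85 mm and grips with 20 to 120 N. Pads are 22 mm wide; open, the fingers measure 114 mm over their backs; the gripper's body (76 mm by 85 mm) begins 54 mm behind the grasp point. The pads swing forward as they close: fully open they stand 13 mm farther back than shut.
Start: joints at [1.112, 0.332, -0.065, 1.46, 0.022, 1.35, -0.088], TCP at [0.264, -0.567, 0.231] pointing down, gripper open.
Joint ranges: [-2.6, 2.6], [-0.5, 2.12], [-1.47, 1.34], [0.16, 2.42], [-1.27, 4.41], [0.06, 2.06], [-2.6, 2.6]. Speed limits (rad/s): [2.22, 2.22, 2.79, 2.79, 3.14, 3.14, 3.14].

INTERFACE

Orientations are given as a unit quaternion [x, y, z, w].
In Python, from workcell import telemetry, viewer, manip, spot_in, mark_of gives the robot as it stands. The module is installed in compiled form; this text tells all that it offers.
- The arm moves only by the shell command python3 -m crank 'ROWS' [FORCE]. ROWS is JSON, a list of rows, each a list of 3 entries, a list of its own where there are three numbers: the closure, from 0 (fully open) to 1 (shut), then the shift along the world's x, y, z in cm, then the turn, a rotation vector about the world's x, y, z in rad. A call has 1 to 12 rows; each row shifts and turns the commanded pose from where the row before left it; what a row does not reach is not made up. A row lasts 1/12 s, in which the tool goes at most 41.7 mm and 7.16 degrees, less where a joint would pass 70% of its speed; a pose out of reach is approached as far as the arm can. A call with a gripper value outside its range is refused whole. The fingers move at their own pace and stop on an object; FORCE is the grip in N (left out, the last holds). Time passes only in rows, so rows that do not move let the fingers close. It gives the time, the measured TCP pose, the force and the opening at its end, in the units of the state.
- telemetry.get_obs(): the state, without advancing time (a new reading comes with each control period).
- viewer.camera(name): name is "side" or "top"; returns a dict with "frame" (480x640x3 uint8, red, green, blue), "intrinsics" (3x3 intrinsics, pixels), "cam_to_world" (4x4, takes a point from camera to world coordinates). Camera axes: x right, y up, looking along -z (the intrinsics and any distortion apply to the point x, -y, -z); pixel columns grow to the right and rows downward; lengths in m; the calibration is good to about 2 mm. A picture is of the moment at which its call begins. There is no depth.
- manip.hand_in(): hands the job in, once; it reports no verdict.
Trained networks look in a picture, given as the dict that the camera call returned (one of the last four; its "shot" number tells which), for a name from the list of things; names that differ only in an ending like _2 or _b are one class to them, and where a whole thing is asked for, a point or a joint stands for the part that bears it (a point fixed in the world has none). Each returns a list of dicts, best first, with "conf" (0 to 1); they miss things now and then, are a little off and sometimes report something else, mostly with a low value. They report only what shows in the picture. A call takes as long as a camera call. They do not tell look-alikes from the thing itself.
- spot_in(thing, picture): "location" ([x, y, z] in m, in the coordinates of the camera as it stood for that picture, good to about 4 mm: the middle of the surface that is visible of it).
- mark_of(thing, picture): "location" ([x, y, z] in m, in the coordinates of the camera as it stood for that picture, good to about 4 mm: a listed point, or the origin of a listed thing).
The state is a dict: "clock": time; "joint_pos": joint angles; "joint_velocities": joint speeds; "tau": joint torques, N m; "position": TCP position; "ee_rot": TCP orientation; "ft_force": force on the tool from outside, world axes, zero at the start; "torque": the same for the moment, N m; "grip_width": opening from 0.0 (shut) to 1.0 (fully open).
Only numpy, scipy, OpenCV 4.12 (cv2) and the standard library are available. Lean on these libraries where they do the work, as an engineer would, in place of code of your own. Each camera call takes 0.05 s, during which the arm holds its last target. There are 200 camera calls.

## Working session

There is one attempt and no reset: what is moved stays moved. The work goes in short steps, Python scripts to look and compute and a shell command to move; the robot and the scene stay as the last step left them, time stands still between calls to the robot, and variables do not carry over. Pictures are saved under pics/ and viewed, about 8 in all and at most 12, crops included, and the job is handed in when it is done.

```bash
mkdir -p pics; cat > h.py <<'E'
from workcell import telemetry, viewer, manip, spot_in, mark_of
import numpy as np, cv2
def pic(cam,name=None):
    p=viewer.camera(cam)
    if name: cv2.imwrite('pics/'+name,p['frame'][:,:,::-1])
    return p
def w(p,l): return (p['cam_to_world']@np.r_[l,1])[:3]
def proj(p,X):
    c=np.linalg.inv(p['cam_to_world'])@np.r_[X,1]; u=p['intrinsics']@np.array([c[0],-c[1],-c[2]]); return u[:2]/u[2]
def find(p,t,f=mark_of,mn=.2):
    for d in f(t,p):
        if d['conf']>mn:
            X=w(p,d['location']); print(t,round(d['conf'],2),X.round(4),proj(p,X).round(0))
E
python3 - <<'E'
from h import *
o=telemetry.get_obs();print({k:np.round(v,3) for k,v in o.items()})
t=pic('top','t0.png');s=pic('side','s0.png')
for p in (t,s):
    print('--',p['cam_to_world'].round(3).tolist())
    for n in ['long0_mid','short0_mid','cell1','crate_floor','crate_handle','tray_floor','grease','tape','hinge']: find(p,n)
E
```

```text
{'clock': np.float64(0.0), 'joint_pos': array([ 1.112,  0.333, -0.065,  1.461,  0.022,  1.35 , -0.089]), 'joint_velocities': array([ 0.001,  0.   ,  0.002, -0.001, -0.   ,  0.002, -0.   ]), 'tau': array([ 1.0000e-03, -6.2544e+01,  4.9000e-02, -3.9161e+01,  1.6000e-02,
        1.0000e-02,  0.0000e+00]), 'position': array([ 0.264, -0.566,  0.231]), 'ee_rot': array([ 0.38 ,  0.597, -0.38 ,  0.596]), 'ft_force': array([ 0.632, -0.663,  0.426]), 'torque': array([-0.034,  0.048, -0.013]), 'grip_width': np.float64(0.998)}
-- [[0.023, 0.988, -0.154, 0.267], [-1.0, 0.022, -0.01, -0.007], [-0.006, 0.154, 0.988, 1.435], [0.0, 0.0, 0.0, 1.0]]
long0_mid 0.61 [0.4618 0.022  0.0832] [325. 233.]
short0_mid 0.79 [0.5227 0.0335 0.0642] [321. 210.]
cell1 0.92 [0.4599 0.0303 0.03  ] [322. 236.]
cell1 0.9 [ 0.6021 -0.0111  0.0293] [339. 184.]
cell1 0.88 [ 0.4757 -0.0397  0.0297] [349. 231.]
cell1 0.71 [ 0.5361 -0.0246  0.0297] [344. 208.]
cell1 0.71 [0.5246 0.0395 0.0276] [319. 212.]
cell1 0.6 [0.5789 0.0494 0.0292] [316. 192.]
crate_floor 0.58 [0.5273 0.0011 0.0314] [334. 211.]
crate_handle 0.7 [0.5073 
[... 371 characters left out ...]
0833] [339. 252.]
cell1 0.86 [0.4573 0.0255 0.0258] [340. 270.]
cell1 0.86 [0.5865 0.0478 0.0249] [274. 270.]
cell1 0.74 [0.5178 0.0379 0.0248] [309. 271.]
cell1 0.72 [ 0.5339 -0.0242  0.0313] [307. 245.]
cell1 0.69 [ 0.4678 -0.0405  0.0235] [341. 246.]
cell1 0.63 [ 0.5995 -0.0156  0.0264] [276. 245.]
crate_handle 0.9 [0.5071 0.1068 0.0585] [306. 289.]
crate_handle 0.59 [0.5218 0.042  0.0262] [306. 272.]
tray_floor 0.77 [ 0.4821 -0.3387  0.0058] [356. 161.]
grease 0.88 [ 0.5591  0.3165 -0.0031] [250. 404.]
grease 0.27 [0.4568 0.0256 0.028 ] [340. 270.]
tape 0.96 [ 0.6708  0.3353 -0.0016] [183. 402.]
hinge 0.94 [ 0.6811 -0.2996 -0.0037] [275. 164.]
hinge 0.5 [0.4589 0.0266 0.026 ] [339. 270.]
```

```bash
python3 - <<'E'
import cv2
t=cv2.imread('pics/t0.png')[110:290,170:490]; s=cv2.imread('pics/s0.png')
cv2.imwrite('pics/t0c.png',cv2.resize(t,(800,450),interpolation=3))
E
python3 - <<'E'
from h import *
for c in ('top','side'):
    p=pic(c);print(c)
    for n in ['long4_mid','long5_mid','short0_mid','short1_mid']:
        find(p,n,mark_of,.05); print('spot');find(p,n,spot_in,.05)
E
```

```text
top
long4_mid 0.7 [0.5264 0.0024 0.032 ] [333. 211.]
long4_mid 0.58 [0.4235 0.2867 0.0512] [222. 247.]
spot
long4_mid 0.67 [0.4204 0.2822 0.0173] [226. 249.]
long4_mid 0.17 [0.4568 0.0242 0.0464] [324. 236.]
long5_mid 0.83 [0.504  0.3675 0.0542] [193. 215.]
long5_mid 0.46 [0.5081 0.1118 0.0588] [291. 215.]
spot
long5_mid 0.85 [0.5004 0.3609 0.0187] [198. 219.]
short0_mid 0.79 [0.5206 0.0339 0.0643] [321. 211.]
spot
short0_mid 0.67 [0.5173 0.0342 0.0438] [321. 214.]
short0_mid 0.44 [0.534  0.0077 0.0313] [331. 208.]
short0_mid 0.32 [0.4594 0.0221 0.045 ] [325. 236.]
short1_mid 0.82 [ 0.5311 -0.3833  0.0452] [481. 212.]
short1_mid 0.78 [ 0.2846 -0.322   0.0417] [459. 307.]
short1_mid 0.51 [ 0.3122 -0.4092  0.0344] [492. 297.]
short1_mid 0.22 [0.5291 0.0023 0.03  ] [333. 210.]
spot
short1_mid 0.8 [ 0.5297 -0.3784  0.0246] [477. 214.]
short1_mid 0.76 [ 0.2842 -0.3171  0.0174] [455. 307.]
short1_mid 0.71 [ 0.3115 -0.4     0.015 ] [486. 297.]
short1_mid 0.59 [0.5304 0.0023 0.0316] [333. 210.]
side
long4_mid 0.63 [0.4244 0.2889 0.0498] [331. 389.]
long4_mid 0.52 [0.5847 0.0512 0.0803] [272. 253.]
spot
long4_mid 0.8 [0.4215 0.2948 0.0173] [332. 402.]
long4_mid 0.65 [0.5119 0.0447 0.0565] [310. 264.]
long5_mid 0.83 [0.5109 0.3681 0.0515] [266. 426.]
spot
long5_mid 0.81 [0.508  0.371  0.0149] [269. 438.]
short0_mid 0.81 [0.516  0.0355 0.0634] [309. 257.]
spot
short0_mid 0.88 [0.5131 0.0434 0.0531] [310. 264.]
short0_mid 0.73 [0.5058 0.3754 0.018 ] [270. 440.]
short0_mid 0.28 [ 0.6822 -0.3157  0.013 ] [275. 155.]
short1_mid 0.95 [ 0.2825 -0.3196  0.0338] [439. 166.]
short1_mid 0.89 [ 0.3173 -0.4024  0.0353] [427. 143.]
short1_mid 0.6 [ 0.5372 -0.3823  0.0357] [337. 138.]
spot
short1_mid 0.92 [ 0.284  -0.3113  0.017 ] [437. 174.]
short1_mid 0.51 [ 0.531  -0.3712  0.015 ] [339. 147.]
```

View pics/s0.png

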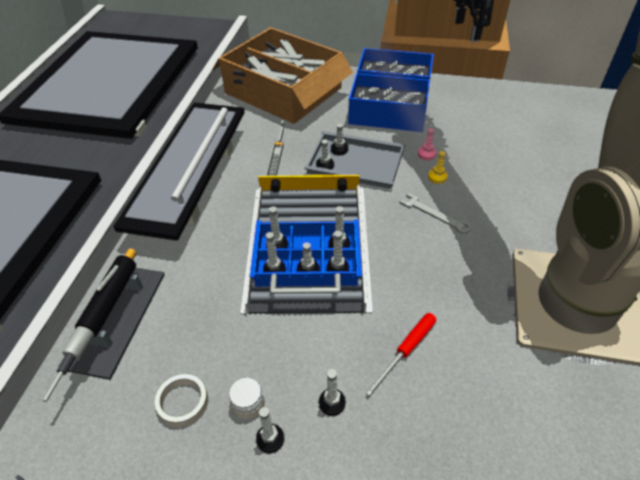

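View pics/t0c.png

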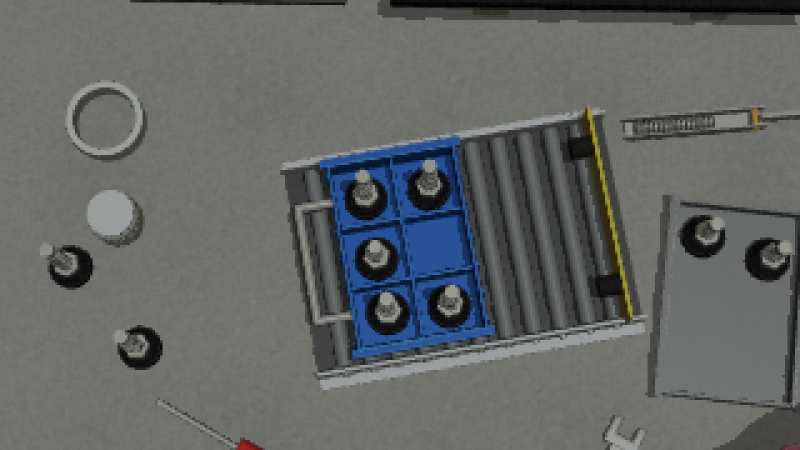

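```bash
python3 - <<'E'
from h import *
from scipy.spatial.transform import Rotation as R
from scipy.optimize import least_squares
o=telemetry.get_obs();M=R.from_quat(o['ee_rot']).as_matrix();print(M.round(3))
cells={i:np.array([(i%3-1)*.064,-.032+.064*(i//3)]) for i in range(6)}
P=[];F=[];H=[]
for k in range(4):
    p=pic(['top','side'][k%2])
    for d in mark_of('cell1',p):
        if d['conf']>.5:P.append(w(p,d['location'])[:2])
    d=mark_of('crate_handle',p)[0];H.append(w(p,d['location'])[:2])
P=np.array(P)
def T(v,c):a=v[2];return v[:2]+np.array([np.cos(a)*c[0]-np.sin(a)*c[1],np.sin(a)*c[0]+np.cos(a)*c[1]])
def res(v):
    C=np.array([T(v,c) for c in cells.values()])
    r=[np.linalg.norm(C-q,axis=1).min() for q in P]
    return np.r_[r,[2*np.linalg.norm(T(v,[0,.104])-h) for h in H]]
s=least_squares(res,[.527,.003,.19],loss='soft_l1',f_scale=.004)
v=s.x;print(v,s.fun.round(4))
for i in cells: print(i,T(v,cells[i]).round(4))
print('handle',T(v,[0,.104]))
zt=np.array([-np.sin(v[2]),np.cos(v[2])])
a=np.arctan2(zt[1],zt[0])-np.arctan2(M[1,2],M[0,2]);print('turn',(a+np.pi/2)%np.pi-np.pi/2)
E
```

```text
[[ 0.     0.907  0.422]
 [-0.     0.422 -0.907]
 [-1.     0.     0.   ]]
[0.52768508 0.00723444 0.19798061] [0.0026 0.0078 0.0042 0.0022 0.0054 0.001  0.0012 0.0016 0.0035 0.005
 0.0011 0.0012 0.0039 0.0022 0.0029 0.0031 0.0032 0.0013 0.0076 0.0041
 0.0018 0.0011 0.0028 0.0034 0.0031 0.001  0.0007 0.0014]
0 [ 0.4712 -0.0367]
1 [ 0.534  -0.0241]
2 [ 0.5967 -0.0116]
3 [0.4586 0.026 ]
4 [0.5214 0.0386]
5 [0.5841 0.0512]
handle [0.50722934 0.10920288]
turn -0.2378261479605337
```

```bash
python3 -m crank '[[0.5,[1.4,3.3,0.2],[0,0,-0.06]],[0.5,[1.4,3.3,0.2],[0,0,-0.06]],[0.5,[1.4,3.3,0.2],[0,0,-0.06]],[0.5,[1.4,3.3,0.2],[0,0,-0.058]],[0.5,[1.4,3.3,0],[0,0,0]],[0.5,[1.4,3.3,0],[0,0,0]],[0.5,[1.4,3.3,0],[0,0,0]],[0.5,[1.4,3.3,0],[0,0,0]],[0.5,[1.4,3.3,0],[0,0,0]],[0.5,[1.4,3.3,0],[0,0,0]],[0.5,[1.4,3.3,0],[0,0,0]],[0.5,[1.4,3.3,0],[0,0,0]]]' 40
```

```text
clock: 3.5
position: [0.4322, -0.1689, 0.2397]
ee_rot: [0.448, 0.547, -0.448, 0.547]
ft_force: [1.2, -0.5, 0.7]
grip_width: 0.498
```

```bash
python3 -m crank '[[0.5,[1.46,3.4,0],[0,0,0]],[0.5,[1.46,3.4,0],[0,0,0]],[0.5,[1.46,3.4,0],[0,0,0]],[0.5,[1.46,3.4,0],[0,0,0]],[0.5,[1.46,3.4,0],[0,0,0]],[0.5,[1.5,3.5,0],[0,0,0]],[0.5,[0,0,-3.3],[0,0,0]],[0.5,[0,0,-3.3],[0,0,0]],[0.5,[0,0,-3.3],[0,0,0]],[0.5,[0,0,0],[0,0,0]]]'
python3 - <<'E'
from h import *
p=pic('side');f=p['frame'][150:330,200:440];cv2.imwrite('pics/s1.png',cv2.resize(f,(800,600),interpolation=3)[:,:,::-1])
x=telemetry.get_obs()['position'];print(x,proj(p,x))
find(p,'short0_mid')
E
```

```text
clock: 4.33
position: [0.5164, 0.034, 0.1347]
ee_rot: [0.446, 0.549, -0.45, 0.545]
ft_force: [-1.5, -0.2, -1.5]
grip_width: 0.498
[0.51786534 0.03421747 0.13811353] [306.77062768 230.31586761]
short0_mid 0.69 [0.517  0.0377 0.0608] [308. 259.]
```

View pics/s1.png

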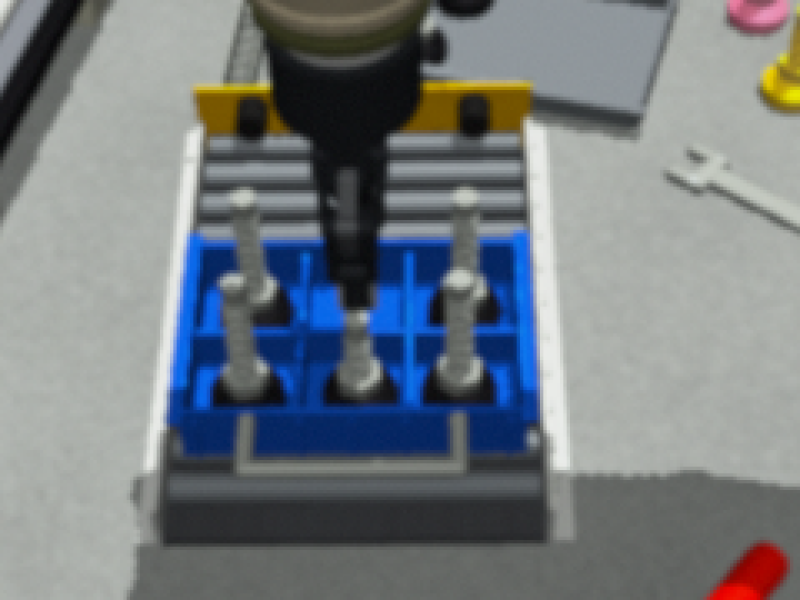

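```bash
python3 -m crank '[[0.5,[0,0.2,-2],[0,0,0]],[0.5,[0,0,-2],[0,0,0]],[0.5,[0,0,-2],[0,0,0]],[0.5,[0,0,0],[0,0,0]],[1,[0,0,0],[0,0,0]],[1,[0,0,0],[0,0,0]],[1,[0,0,0],[0,0,0]],[1,[0,0,0],[0,0,0]],[1,[0,0,0],[0,0,0]]]' 40
python3 -c "
from h import *
for i in range(4): print(telemetry.get_obs()['position'], telemetry.get_obs()['grip_width'])"
```

```text
clock: 5.18
position: [0.5214, 0.0368, 0.0827]
ee_rot: [0.449, 0.546, -0.447, 0.548]
ft_force: [-1.3, 1.1, 9.0]
grip_width: 0.17
[0.52143787 0.03681786 0.0826534 ] 0.1703431638001192
[0.52143787 0.03681786 0.0826534 ] 0.1703431638001192
[0.52143787 0.03681786 0.0826534 ] 0.1703431638001192
[0.52143787 0.03681786 0.0826534 ] 0.1703431638001192
```

```bash
python3 -m crank '[[0.6,[0,0,0],[0,0,0]],[0.6,[0,0,0],[0,0,0]],[0.6,[0,0,-0.4],[0,0,0]],[0.6,[0,0,-0.4],[0,0,0]],[0.6,[0,0,0],[0,0,0]]]' 40
python3 -m crank '[[1,[0,0,0],[0,0,0]],[1,[0,0,0],[0,0,0]],[1,[0,0,0],[0,0,0]],[1,[0,0,0],[0,0,0]]]' 40
```

```text
clock: 5.6
position: [0.5192, 0.0362, 0.0713]
ee_rot: [0.448, 0.547, -0.449, 0.547]
ft_force: [-0.8, -0.1, -0.8]
grip_width: 0.404
clock: 5.93
position: [0.5197, 0.0364, 0.0722]
ee_rot: [0.448, 0.547, -0.448, 0.547]
ft_force: [-0.2, -0.1, -2.4]
grip_width: 0.174
```

```bash
python3 -m crank '[[1,[0,0,1],[0,0,0]],[1,[0,0,2.5],[0,0,0]],[1,[0,0,3],[0,0,0]],[1,[0,0,3],[0,0,0]],[1,[0,0,2.5],[0,0,0]]]' 40
python3 -m crank '[[1,[-0.4,-1.6,0],[0,0,0]],[1,[-0.8,-3.4,0],[0,0,0]],[1,[-0.8,-3.4,0],[0,0,0]],[1,[-0.8,-3.4,0],[0,0,0]],[1,[-0.8,-3.4,0],[0,0,0]],[1,[-0.8,-3.4,0],[0,0,0]],[1,[-0.8,-3.4,0],[0,0,0]],[1,[-0.8,-3.4,0],[0,0,0]],[1,[-0.8,-3.4,0],[0,0,0]],[1,[-0.8,-3.4,0],[0,0,0]],[1,[-0.8,-3.4,0],[0,0,0]],[1,[-0.15,-1.6,0],[0,0,0]]]'
python3 -m crank '[[1,[0,0,-3],[0,0,0]],[1,[0,0,-3],[0,0,0]],[1,[0,0,-3],[0,0,0]],[1,[0,0,0],[0,0,0]]]'
python3 - <<'E'
from h import *
p=pic('side');f=p['frame'][60:240,240:480];cv2.imwrite('pics/s2.png',cv2.resize(f,(800,600),interpolation=3)[:,:,::-1])
find(p,'short0_mid');find(p,'short1_mid')
E
```

```text
clock: 6.35
position: [0.52, 0.0367, 0.1952]
ee_rot: [0.448, 0.547, -0.448, 0.547]
ft_force: [0.8, -0.3, -1.3]
grip_width: 0.175
clock: 7.35
position: [0.4319, -0.3404, 0.193]
ee_rot: [0.449, 0.546, -0.45, 0.546]
ft_force: [-1.1, -1.2, -2.6]
grip_width: 0.176
clock: 7.68
position: [0.4317, -0.3333, 0.0974]
ee_rot: [0.448, 0.55, -0.448, 0.544]
ft_force: [-0.9, 1.4, -2.0]
grip_width: 0.175
short0_mid 0.61 [ 0.4267 -0.332   0.0885] [380. 137.]
short1_mid 0.78 [ 0.5354 -0.3831  0.0377] [338. 137.]
short1_mid 0.65 [ 0.3197 -0.4041  0.0343] [426. 142.]
```

View pics/s2.png

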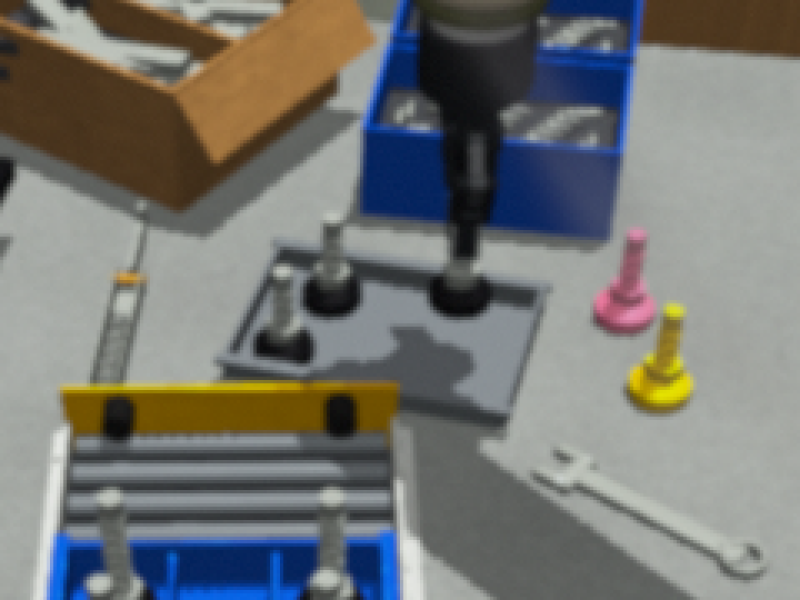

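```bash
python3 -m crank '[[1,[0,0,-2.4],[0,0,0]],[1,[0,0,-1.8],[0,0,0]],[1,[0,0,-0.8],[0,0,0]],[1,[0,0,0],[0,0,0]]]'
python3 -m crank '[[1,[0,0,-0.3],[0,0,0]],[1,[0,0,0],[0,0,0]]]'
```

```text
clock: 8.17
position: [0.4344, -0.3355, 0.0526]
ee_rot: [0.448, 0.547, -0.448, 0.547]
ft_force: [-0.5, -0.1, -1.3]
grip_width: 0.172
clock: 8.33
position: [0.4352, -0.3361, 0.0507]
ee_rot: [0.448, 0.546, -0.448, 0.548]
ft_force: [-0.4, -0.4, -2.4]
grip_width: 0.171
```

Not yet in contact; a little lower.

```bash
python3 -m crank '[[1,[0,0,-0.2],[0,0,0]],[1,[0,0,0],[0,0,0]]]'
python3 -m crank '[[1,[0,0,-0.15],[0,0,0]],[1,[0,0,0],[0,0,0]]]'
```

```text
clock: 8.5
position: [0.4349, -0.336, 0.0481]
ee_rot: [0.448, 0.546, -0.448, 0.547]
ft_force: [0.4, -0.8, 0.2]
grip_width: 0.177
clock: 8.67
position: [0.4352, -0.3361, 0.048]
ee_rot: [0.448, 0.546, -0.448, 0.548]
ft_force: [-4.9, 4.0, 16.7]
grip_width: 0.167
```

```bash
python3 -m crank '[[0.5,[0,0,0],[0,0,0]],[0.5,[0,0,0],[0,0,0]],[0.5,[0,0,0],[0,0,0]],[0.5,[0,0,0],[0,0,0]],[0.5,[0,0,2],[0,0,0]],[0.5,[0,0,3.5],[0,0,0]],[0.5,[0,0,3.5],[0,0,0]],[0.5,[0,0,3.5],[0,0,0]],[0.5,[0,0,2],[0,0,0]]]'
python3 -m crank '[[0.5,[0,1.8,0],[0,0,0]],[0.5,[0,3.5,0],[0,0,0]],[0.5,[0,3.5,0],[0,0,0]],[0.5,[0,3.5,0],[0,0,0]],[0.5,[0,3.5,0],[0,0,0]],[0.5,[0,3.5,0],[0,0,0]],[0.5,[0,3.5,0],[0,0,0]],[0.5,[0,3.5,0],[0,0,0]],[0.5,[0,3.5,0],[0,0,0]],[0.5,[0,3.5,0],[0,0,0]]]'
python3 -m crank '[[0.5,[0,3.5,0],[0,0,0]],[0.5,[0,3.5,0],[0,0,0]],[0.5,[0,3.5,0],[0,0,0]],[0.5,[-0.2,3.5,0],[0,0,0]],[0.5,[-0.2,3.5,0],[0,0,0]],[0.5,[-0.2,3.5,0],[0,0,0]],[0.5,[-0.2,3.5,0],[0,0,0]],[0.5,[-0.2,3.5,0],[0,0,0]],[0.5,[0,1,-2],[0,0,0]],[0.5,[0,0,-3],[0,0,0]],[0.5,[0,0,0],[0,0,0]]]'
python3 - <<'E'
from h import *
for c in ('side','top'):
    p=pic(c,c+'3.png');find(p,'long4_mid');find(p,'short0_mid');find(p,'long5_mid')
E
```

```text
clock: 9.42
position: [0.4354, -0.3361, 0.1949]
ee_rot: [0.448, 0.545, -0.448, 0.548]
ft_force: [1.0, -0.1, -0.2]
grip_width: 0.501
clock: 10.25
position: [0.434, -0.001, 0.1909]
ee_rot: [0.448, 0.547, -0.448, 0.547]
ft_force: [1.2, 0.2, 0.6]
grip_width: 0.499
clock: 11.17
position: [0.4219, 0.2866, 0.1365]
ee_rot: [0.446, 0.548, -0.45, 0.546]
ft_force: [-0.8, -1.8, -1.7]
grip_width: 0.502
long4_mid 0.78 [0.4228 0.2898 0.0506] [332. 390.]
long4_mid 0.26 [0.6757 0.3333 0.001 ] [180. 400.]
short0_mid 0.35 [ 0.6742  0.3378 -0.001 ] [180. 403.]
long5_mid 0.84 [0.5087 0.3695 0.0511] [267. 427.]
short0_mid 0.57 [ 0.4376 -0.3413  0.0376] [465. 247.]
```

```bash
python3 -m crank '[[0.5,[0.1,0.1,-2.5],[0,0,0]],[0.5,[0,0,-2.5],[0,0,0]],[0.5,[0,0,-2.3],[0,0,0]],[0.5,[0,0,0],[0,0,0]],[1,[0,0,0],[0,0,0]],[1,[0,0,0],[0,0,0]],[1,[0,0,0],[0,0,0]],[1,[0,0,0],[0,0,0]],[1,[0,0,0],[0,0,0]]]' 40
```

```text
clock: 12.32
position: [0.4263, 0.289, 0.0695]
ee_rot: [0.449, 0.546, -0.447, 0.547]
ft_force: [-1.3, -1.1, 8.0]
grip_width: 0.175
```

```bash
python3 -m crank '[[1,[0,0,1],[0,0,0]],[1,[0,0,2.5],[0,0,0]],[1,[0,0,3.5],[0,0,0]],[1,[0,0,3.5],[0,0,0]],[1,[0,0,3.5],[0,0,0]],[1,[0,0,1.5],[0,0,0]],[1,[0,0,0],[0,0,0]]]' 40
```

```text
clock: 12.9
position: [0.4265, 0.2898, 0.2275]
ee_rot: [0.45, 0.546, -0.446, 0.548]
ft_force: [0.1, 0.6, -1.7]
grip_width: 0.174
```

```bash
python3 -m crank '[[1,[0.54,-1.55,0],[0,0,0]],[1,[1.09,-3.1,0],[0,0,0]],[1,[1.09,-3.1,0],[0,0,0]],[1,[1.09,-3.1,0],[0,0,0]],[1,[1.09,-3.1,0],[0,0,0]],[1,[1.09,-3.1,0],[0,0,0]],[1,[1.09,-3.1,0],[0,0,0]],[1,[1.09,-3.1,0],[0,0,0]],[1,[1.09,-3.1,0],[0,0,0]],[1,[1.09,-3.1,0],[0,0,0]],[1,[0.5,-1.8,0],[0,0,0]],[1,[0,0,0],[0,0,0]]]'
python3 -m crank '[[1,[0,0,-2.5],[0,0,0]],[1,[0,0,-2.5],[0,0,0]],[1,[0,0,0],[0,0,0]]]'
python3 - <<'E'
from h import *
p=pic('side');f=p['frame'][150:330,200:440];cv2.imwrite('pics/s4.png',cv2.resize(f,(800,600),interpolation=3)[:,:,::-1])
find(p,'long4_mid');find(p,'cell1')
p=pic('top');find(p,'long4_mid');find(p,'cell1')
E
```

```text
clock: 13.9
position: [0.5338, -0.0295, 0.2215]
ee_rot: [0.449, 0.546, -0.451, 0.545]
ft_force: [-0.3, -0.5, -3.2]
grip_width: 0.176
clock: 14.15
position: [0.5307, -0.0239, 0.168]
ee_rot: [0.447, 0.549, -0.45, 0.545]
ft_force: [-1.9, -0.3, -3.4]
grip_width: 0.175
long4_mid 0.81 [ 0.5289 -0.0271  0.1494] [308. 202.]
cell1 0.95 [0.457  0.0274 0.0259] [340. 271.]
cell1 0.87 [0.5868 0.0498 0.027 ] [273. 270.]
cell1 0.83 [ 0.6019 -0.0132  0.0252] [274. 246.]
cell1 0.76 [0.5199 0.0394 0.0237] [308. 272.]
cell1 0.64 [ 0.5352 -0.0274  0.0297] [307. 244.]
cell1 0.62 [ 0.4714 -0.0354  0.0248] [338. 247.]
long4_mid 0.26 [0.5115 0.1117 0.0612] [291. 214.]
cell1 0.75 [0.5828 0.0525 0.0287] [315. 190.]
cell1 0.61 [0.5223 0.042  0.0275] [318. 213.]
cell1 0.59 [0.4563 0.0283 0.0301] [323. 237.]
```

View pics/s4.png

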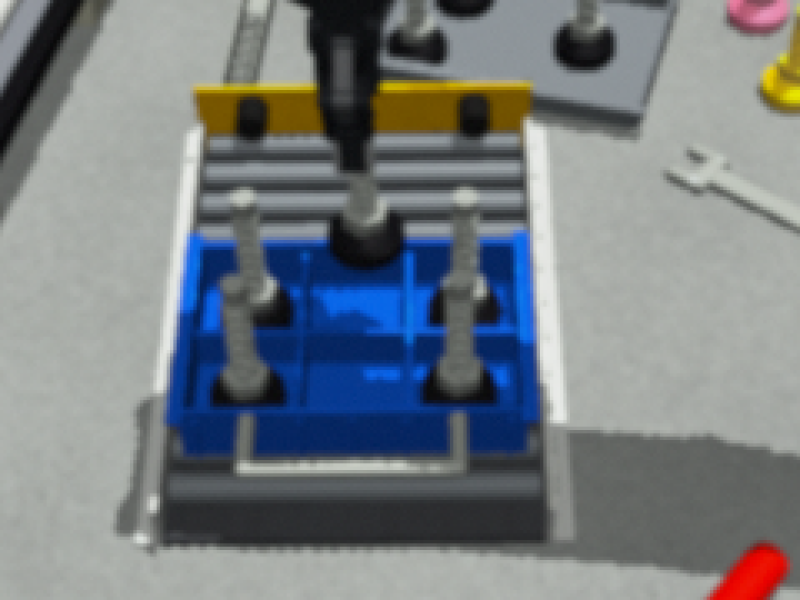

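```bash
python3 -m crank '[[1,[0.4,0.2,0],[0,0,0]],[1,[0,0,-2.5],[0,0,0]],[1,[0,0,-2.5],[0,0,0]],[1,[0,0,-1.7],[0,0,0]],[1,[0,0,0],[0,0,0]]]'
python3 -m crank '[[1,[0,0,-0.3],[0,0,0]],[1,[0,0,-0.2],[0,0,0]],[1,[0,0,0],[0,0,0]]]'
python3 -m crank '[[1,[0,0,-0.15],[0,0,0]],[1,[0,0,0],[0,0,0]]]'
```

```text
clock: 14.87
position: [0.5362, -0.022, 0.103]
ee_rot: [0.447, 0.548, -0.449, 0.546]
ft_force: [-0.7, -0.1, -1.5]
grip_width: 0.178
clock: 15.12
position: [0.5387, -0.022, 0.1019]
ee_rot: [0.449, 0.546, -0.448, 0.547]
ft_force: [0.9, 0.7, -2.3]
grip_width: 0.174
clock: 15.28
position: [0.5383, -0.0221, 0.1]
ee_rot: [0.448, 0.547, -0.448, 0.547]
ft_force: [0.2, -0.6, -2.7]
grip_width: 0.174
```

```bash
python3 -m crank '[[1,[0,0,-0.3],[0,0,0]],[1,[0,0,0],[0,0,0]]]'
python3 -m crank '[[1,[0,0,-0.15],[0,0,0]],[1,[0,0,0],[0,0,0]]]'
```

```text
clock: 15.45
position: [0.5387, -0.0222, 0.0975]
ee_rot: [0.449, 0.546, -0.448, 0.548]
ft_force: [-2.0, -0.6, 7.4]
grip_width: 0.176
clock: 15.62
position: [0.5392, -0.0222, 0.0975]
ee_rot: [0.449, 0.546, -0.448, 0.548]
ft_force: [-7.3, -0.7, 20.6]
grip_width: 0.174
```

```bash
python3 -m crank '[[0.5,[0,0,0],[0,0,0]],[0.5,[0,0,0],[0,0,0]],[0.5,[0,0,0],[0,0,0]],[0.5,[0,0,0],[0,0,0]],[0.5,[0,0,2],[0,0,0]],[0.5,[0,0,3.5],[0,0,0]],[0.5,[0,0,3.5],[0,0,0]],[0.5,[0,0,0],[0,0,0]]]'
python3 -m crank '[[0.5,[-0.1,1.7,0],[0,0,0]],[0.5,[-0.25,3.4,0],[0,0,0]],[0.5,[-0.25,3.4,0],[0,0,0]],[0.5,[-0.25,3.4,0],[0,0,0]],[0.5,[-0.25,3.4,0],[0,0,0]],[0.5,[-0.25,3.4,0],[0,0,0]],[0.5,[-0.25,3.4,0],[0,0,0]],[0.5,[-0.25,3.4,0],[0,0,0]],[0.5,[-0.25,3.4,0],[0,0,0]],[0.5,[-0.25,3.4,0],[0,0,0]],[0.5,[-0.25,3.4,0],[0,0,0]],[0.5,[-0.35,3.3,0],[0,0,0]]]'
python3 -m crank '[[0.5,[0,0,-2],[0,0,0]],[0.5,[0,0,-2],[0,0,0]],[0.5,[0,0,0],[0,0,0]]]'
python3 - <<'E'
from h import *
p=pic('side','s5f.png');cv2.imwrite('pics/s5.png',cv2.resize(p['frame'][200:470,180:420],(710,800)[::1],interpolation=3)[:600,:,::-1])
cv2.imwrite('pics/s5.png',cv2.resize(p['frame'][200:470,180:440],(578,600),interpolation=3)[:,:,::-1])
find(p,'long5_mid')
p=pic('top');find(p,'long5_mid');find(p,'long4_mid')
E
```

```text
clock: 16.28
position: [0.5409, -0.0216, 0.1912]
ee_rot: [0.45, 0.544, -0.446, 0.55]
ft_force: [0.8, 0.4, 0.9]
grip_width: 0.502
clock: 17.28
position: [0.5082, 0.3695, 0.1844]
ee_rot: [0.448, 0.547, -0.448, 0.547]
ft_force: [0.6, -0.6, 0.0]
grip_width: 0.501
clock: 17.53
position: [0.5066, 0.3672, 0.1406]
ee_rot: [0.446, 0.548, -0.45, 0.547]
ft_force: [-0.7, -1.3, -0.4]
grip_width: 0.498
long5_mid 0.92 [0.5114 0.3674 0.0524] [265. 425.]
long4_mid 0.83 [ 0.5361 -0.0245  0.0812] [344. 204.]
long4_mid 0.29 [0.5613 0.316  0.0067] [217. 198.]
```

View pics/s5.png

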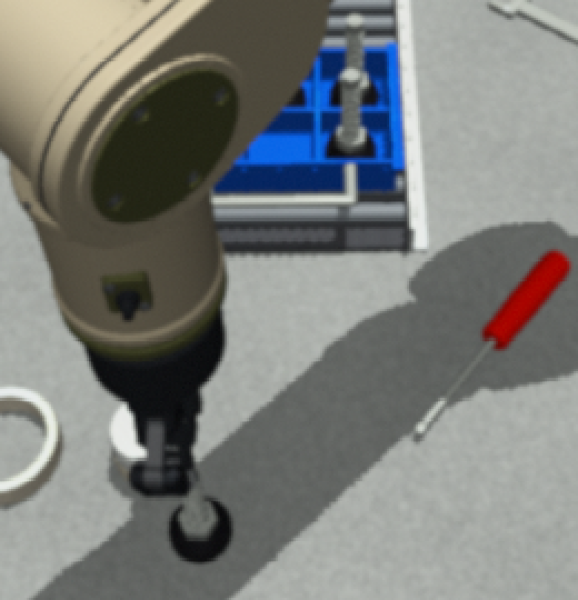

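```bash
python3 - <<'E'
from h import *
p=pic('side');X=telemetry.get_obs()['position'];print(X)
q=lambda X:((proj(p,X)-[180,200])*2.222).round()
print(q(X),q(X+[-.005,.026,0]),q(X+[.005,-.026,0]),q([.509,.368,.105]),q([.509,.368,0.006]))
find(p,'long5_mid');find(p,'long5_mid',spot_in)
E
```

```text
[0.50904516 0.36796758 0.14620574]
[178. 442.] [174. 483.] [182. 403.] [185. 470.] [199. 528.]
long5_mid 0.87 [0.5083 0.366  0.0506] [268. 425.]
long5_mid 0.81 [0.5068 0.3758 0.0139] [269. 441.]
```

```bash
python3 -m crank '[[0.5,[-0.2,0,-2.5],[0,0,0]],[0.5,[0,0,-2.5],[0,0,0]],[0.5,[0,0,-2.3],[0,0,0]],[0.5,[0,0,0],[0,0,0]],[1,[0,0,0],[0,0,0]],[1,[0,0,0],[0,0,0]],[1,[0,0,0],[0,0,0]],[1,[0,0,0],[0,0,0]],[1,[0,0,0],[0,0,0]]]' 40
```

```text
clock: 18.68
position: [0.5071, 0.3685, 0.0735]
ee_rot: [0.449, 0.547, -0.447, 0.547]
ft_force: [0.1, -0.5, 6.6]
grip_width: 0.175
```

```bash
python3 -m crank '[[1,[0,0,1],[0,0,0]],[1,[0,0,2.5],[0,0,0]],[1,[0,0,3.5],[0,0,0]],[1,[0,0,3.5],[0,0,0]],[1,[0,0,3.5],[0,0,0]],[1,[0,0,1.5],[0,0,0]],[1,[0,0,0],[0,0,0]]]' 40
python3 -m crank '[[1,[0.02,-1.7,0],[0,0,0]],[1,[0.14,-3.3,0],[0,0,0]],[1,[0.14,-3.3,0],[0,0,0]],[1,[0.14,-3.3,0],[0,0,0]],[1,[0.14,-3.3,0],[0,0,0]],[1,[0.14,-3.3,0],[0,0,0]],[1,[0.14,-3.3,0],[0,0,0]],[1,[0.14,-3.3,0],[0,0,0]],[1,[0.14,-3.3,0],[0,0,0]],[1,[0.14,-3.3,0],[0,0,0]],[1,[0,-1.6,0],[0,0,0]],[1,[0,0,0],[0,0,0]]]'
python3 -m crank '[[1,[0,0,-2.5],[0,0,0]],[1,[0,0,-2],[0,0,0]],[1,[0,0,0],[0,0,0]]]'
python3 - <<'E'
from h import *
p=pic('side');f=p['frame'][150:330,200:440];cv2.imwrite('pics/s6.png',cv2.resize(f,(800,600),interpolation=3)[:,:,::-1])
find(p,'long5_mid');find(p,'cell4')
p=pic('top');find(p,'long5_mid');find(p,'long4_mid')
E
```

```text
clock: 19.27
position: [0.5072, 0.3694, 0.2321]
ee_rot: [0.45, 0.546, -0.446, 0.548]
ft_force: [1.1, 0.2, -2.7]
grip_width: 0.167
clock: 20.27
position: [0.5187, 0.0326, 0.2258]
ee_rot: [0.449, 0.545, -0.451, 0.545]
ft_force: [0.1, -0.3, -3.9]
grip_width: 0.171
clock: 20.52
position: [0.5165, 0.038, 0.1778]
ee_rot: [0.447, 0.549, -0.449, 0.545]
ft_force: [-0.7, -0.3, -2.5]
grip_width: 0.176
long5_mid 0.69 [0.5219 0.0366 0.1528] [304. 225.]
cell4 0.92 [ 0.6012 -0.0127  0.0282] [275. 245.]
cell4 0.9 [0.5218 0.0397 0.0231] [307. 272.]
cell4 0.88 [0.4567 0.0279 0.0232] [340. 272.]
cell4 0.67 [0.5859 0.046  0.0272] [274. 268.]
cell4 0.66 [ 0.4718 -0.038   0.027 ] [338. 245.]
cell4 0.62 [ 0.5357 -0.0246  0.0308] [307. 244.]
long4_mid 0.59 [ 0.5313 -0.3832  0.0434] [481. 212.]
```

View pics/s6.png

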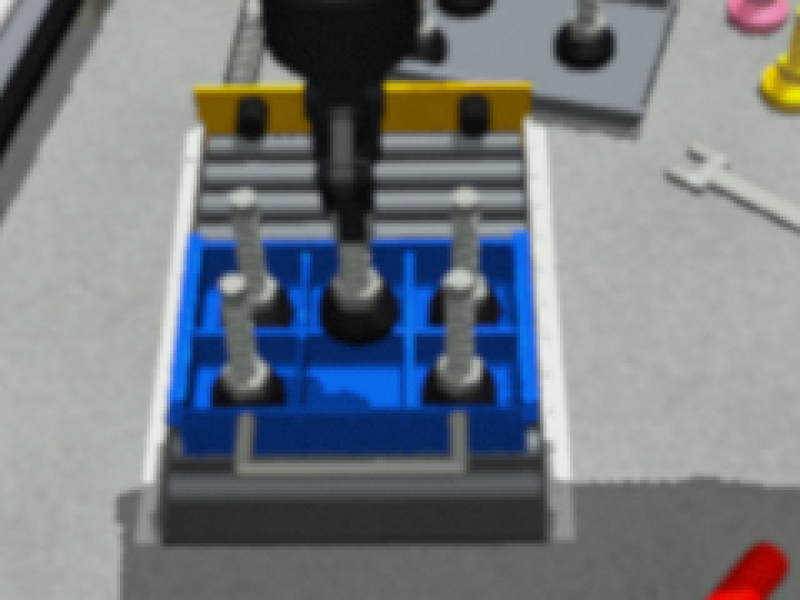

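```bash
python3 -m crank '[[1,[0.2,0.1,0],[0,0,0]],[1,[0,0,-2.5],[0,0,0]],[1,[0,0,-2.5],[0,0,0]],[1,[0,0,-2.2],[0,0,0]],[1,[0,0,0],[0,0,0]]]'
python3 -m crank '[[1,[0,0,-0.3],[0,0,0]],[1,[0,0,-0.2],[0,0,0]],[1,[0,0,0],[0,0,0]]]'
python3 -m crank '[[1,[0,0,-0.2],[0,0,0]],[1,[0,0,0],[0,0,0]]]'
```

```text
clock: 21.23
position: [0.519, 0.0386, 0.1064]
ee_rot: [0.447, 0.548, -0.449, 0.545]
ft_force: [-1.6, 0.8, -2.6]
grip_width: 0.174
clock: 21.48
position: [0.522, 0.039, 0.106]
ee_rot: [0.449, 0.546, -0.448, 0.547]
ft_force: [0.3, 0.5, -2.0]
grip_width: 0.171
clock: 21.65
position: [0.5216, 0.0389, 0.1035]
ee_rot: [0.448, 0.546, -0.448, 0.547]
ft_force: [-0.3, 0.1, -1.5]
grip_width: 0.172
```

```bash
python3 -m crank '[[1,[0,0,-0.3],[0,0,0]],[1,[0,0,0],[0,0,0]]]'
python3 -m crank '[[1,[0,0,-0.15],[0,0,0]],[1,[0,0,0],[0,0,0]]]'
```

```text
clock: 21.82
position: [0.5223, 0.0384, 0.1012]
ee_rot: [0.449, 0.546, -0.448, 0.548]
ft_force: [-2.2, -1.8, 8.6]
grip_width: 0.171
clock: 21.98
position: [0.5229, 0.0385, 0.1011]
ee_rot: [0.449, 0.545, -0.448, 0.548]
ft_force: [-6.9, -2.2, 23.1]
grip_width: 0.173
```

```bash
python3 -m crank '[[0.6,[0,0,0],[0,0,0]],[0.6,[0,0,0],[0,0,0]],[0.6,[0,0,0],[0,0,0]],[0.6,[0,0,0],[0,0,0]],[0.6,[0,0,2],[0,0,0]],[0.6,[0,0,3.5],[0,0,0]],[0.6,[0,0,3.5],[0,0,0]],[0.6,[-0.6,3,0],[0,0,0]],[0.6,[-0.6,3,0],[0,0,0]],[1,[-0.6,3,0],[0,0,0]],[1,[-0.7,3,0],[0,0,0]],[1,[0,0,0],[0,0,0]]]'
python3 - <<'E'
from h import *
p=pic('top');cv2.imwrite('pics/t7.png',cv2.resize(p['frame'][110:290,170:490],(800,450),interpolation=3)[:,:,::-1])
for n in ('long4_mid','long5_mid','short0_mid','crate_handle'):find(p,n)
p=pic('side');find(p,'crate_handle');find(p,'long4_mid');find(p,'short0_mid')
E
```

```text
clock: 22.98
position: [0.494, 0.1656, 0.1888]
ee_rot: [0.447, 0.549, -0.445, 0.548]
ft_force: [-0.5, 0.8, 0.8]
grip_width: 0.004
long4_mid 0.74 [ 0.5363 -0.0214  0.0789] [343. 204.]
long5_mid 0.75 [0.5212 0.0376 0.0832] [319. 209.]
long5_mid 0.31 [ 0.5366 -0.0267  0.0325] [344. 208.]
short0_mid 0.76 [ 0.4383 -0.3389  0.0417] [464. 247.]
crate_handle 0.59 [0.5079 0.1093 0.0578] [292. 216.]
crate_handle 0.82 [0.5097 0.1093 0.061 ] [304. 289.]
crate_handle 0.71 [0.5854 0.0464 0.026 ] [275. 269.]
crate_handle 0.21 [ 0.6741  0.3343 -0.0021] [181. 402.]
long4_mid 0.46 [ 0.5355 -0.0233  0.0798] [306. 228.]
short0_mid 0.74 [ 0.5347 -0.3802  0.0331] [338. 139.]
short0_mid 0.69 [ 0.4347 -0.3347  0.0382] [376. 153.]
```

View pics/t7.png

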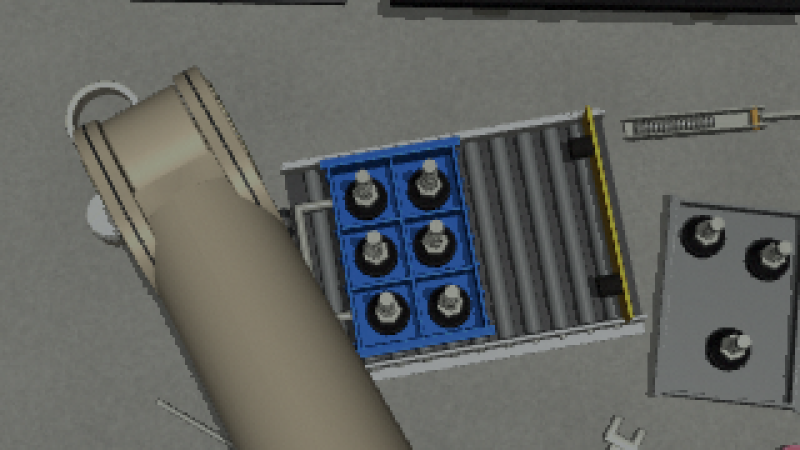

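```bash
python3 -m crank '[[1,[0,0,-3.5],[0,0,0]],[1,[0,0,-3.5],[0,0,0]],[1,[0,0,-3.5],[0,0,0]],[1,[0,0,-3.3],[0,0,0]],[1,[0,0,0],[0,0,0]],[1,[0,0,0],[0,0,0]]]'
python3 -m crank '[[1,[0.2,-1,0],[0,0,0]],[1,[0.2,-1,0],[0,0,0]],[1,[0.1,-0.5,0],[0,0,0]],[1,[0.1,-0.5,0],[0,0,0]],[1,[0.1,-0.5,0],[0,0,0]],[1,[0,0,0],[0,0,0]]]'
```

```text
clock: 23.93
position: [0.4953, 0.1586, 0.0498]
ee_rot: [0.447, 0.548, -0.449, 0.546]
ft_force: [0.9, 0.7, 1.7]
grip_width: 0.002
clock: 24.43
position: [0.5038, 0.1227, 0.0509]
ee_rot: [0.449, 0.546, -0.448, 0.547]
ft_force: [0.6, 0.2, 0.1]
grip_width: 0.002
```

```bash
python3 -m crank '[[1,[0,0,-0.6],[0,0,0]],[1,[0.1,-0.5,0],[0,0,0]],[1,[0.16,-0.8,0],[0,0,0]],[1,[0.16,-0.8,0],[0,0,0]],[1,[0.16,-0.8,0],[0,0,0]],[1,[0.16,-0.8,0],[0,0,0]],[1,[0.16,-0.8,0],[0,0,0]],[1,[0.16,-0.8,0],[0,0,0]],[1,[0.16,-0.8,0],[0,0,0]],[1,[0.16,-0.8,0],[0,0,0]],[1,[0.16,-0.8,0],[0,0,0]],[1,[0.1,-0.5,0],[0,0,0]]]'
python3 - <<'E'
from h import *
p=pic('side');find(p,'crate_handle');find(p,'long4_mid')
E
```

```text
clock: 25.43
position: [0.5197, 0.0402, 0.0443]
ee_rot: [0.448, 0.547, -0.449, 0.547]
ft_force: [-0.6, 2.5, -1.4]
grip_width: 0.0
crate_handle 0.91 [0.5259 0.0234 0.0571] [306. 254.]
long4_mid 0.25 [ 0.5354 -0.0443  0.0227] [309. 240.]
```

```bash
python3 -m crank '[[1,[0.12,-0.6,0],[0,0,0]],[1,[0.12,-0.6,0],[0,0,0]],[1,[0.12,-0.6,0],[0,0,0]],[1,[0.12,-0.6,0],[0,0,0]],[1,[0.08,-0.4,0],[0,0,0]],[1,[0,0,0],[0,0,0]]]'
python3 -m crank '[[1,[0.06,-0.3,0],[0,0,0]],[1,[0,0,0],[0,0,0]]]'
```

```text
clock: 26.08
position: [0.5255, 0.0121, 0.0443]
ee_rot: [0.448, 0.546, -0.449, 0.547]
ft_force: [-0.3, -0.6, 0.0]
grip_width: -0.004
clock: 26.25
position: [0.5258, 0.0102, 0.0443]
ee_rot: [0.448, 0.547, -0.448, 0.547]
ft_force: [-0.0, 1.0, -0.5]
grip_width: -0.0
```

```bash
python3 -m crank '[[1,[0.06,-0.3,0],[0,0,0]],[1,[0,0,0],[0,0,0]]]'
python3 -m crank '[[1,[0.04,-0.2,0],[0,0,0]],[1,[0,0,0],[0,0,0]]]'
python3 - <<'E'
from h import *
for c in ('side','top'):
    p=pic(c);find(p,'crate_handle')
E
```

```text
clock: 26.42
position: [0.5262, 0.0082, 0.0442]
ee_rot: [0.448, 0.547, -0.448, 0.547]
ft_force: [-1.0, 2.3, 0.3]
grip_width: -0.001
clock: 26.58
position: [0.5262, 0.008, 0.0443]
ee_rot: [0.448, 0.548, -0.447, 0.547]
ft_force: [-2.4, 8.8, -0.2]
grip_width: 0.003
crate_handle 0.6 [ 0.5324 -0.0089  0.0574] [306. 242.]
crate_handle 0.42 [ 0.5536 -0.313   0.0397] [326. 153.]
crate_handle 0.7 [ 0.6031 -0.067   0.0302] [360. 184.]
```

```bash
python3 -m crank '[[1,[0.04,-0.2,0],[0,0,0]],[1,[0,0,0],[0,0,0]]]'
python3 -m crank '[[1,[-0.2,1,0],[0,0,0]],[1,[-0.4,2,0],[0,0,0]],[1,[-0.4,2,0],[0,0,0]],[1,[0,0,3],[0,0,0]],[1,[0,0,3.5],[0,0,0]],[1,[0,0,3.5],[0,0,0]],[1,[0,3,3.5],[0,0,0]],[1,[0,3.5,0],[0,0,0]],[1,[0,3.5,0],[0,0,0]],[1,[0,0,0],[0,0,0]],[1,[0,0,0],[0,0,0]]]'
python3 - <<'E'
from h import *
p=pic('side');cv2.imwrite('pics/s8.png',cv2.resize(p['frame'][110:350,180:500],(800,600),interpolation=3)[:,:,::-1])
find(p,'crate_handle');find(p,'short0_mid');find(p,'cell1')
p=pic('top');find(p,'crate_handle');find(p,'short0_mid')
for n in ('grease','tape','hinge'): find(p,n)
E
```

```text
clock: 26.95
position: [0.5263, 0.0078, 0.0443]
ee_rot: [0.448, 0.549, -0.446, 0.546]
ft_force: [-4.3, 14.6, 1.9]
grip_width: 0.0
clock: 27.87
position: [0.5168, 0.153, 0.1762]
ee_rot: [0.447, 0.548, -0.447, 0.548]
ft_force: [0.6, -0.8, 0.3]
grip_width: 0.003
crate_handle 0.78 [ 0.5308 -0.0093  0.0579] [307. 241.]
short0_mid 0.81 [ 0.4323 -0.336   0.0401] [377. 153.]
cell1 0.76 [ 0.484  -0.0912  0.0263] [337. 226.]
cell1 0.76 [ 0.5455 -0.0793  0.0238] [308. 227.]
cell1 0.67 [ 0.5585 -0.1395  0.0284] [308. 206.]
cell1 0.66 [ 0.6079 -0.0721  0.0245] [279. 226.]
cell1 0.65 [ 0.4922 -0.1573  0.023 ] [339. 206.]
crate_handle 0.93 [ 0.5305 -0.0063  0.0607] [337. 208.]
crate_handle 0.46 [ 0.548  -0.113   0.0302] [377. 204.]
crate_handle 0.35 [ 0.4965 -0.1542  0.0288] [393. 224.]
short0_mid 0.7 [ 0.4368 -0.338   0.0395] [464. 248.]
grease 0.83 [0.5595 0.3187 0.0052] [217. 198.]
grease 0.53 [ 0.6682  0.3357 -0.0027] [213. 160.]
tape 0.49 [0.6659 0.334  0.0024] [213. 160.]
hinge 0.7 [ 0.6846 -0.3051  0.0014] [447. 159.]
```

View pics/s8.png

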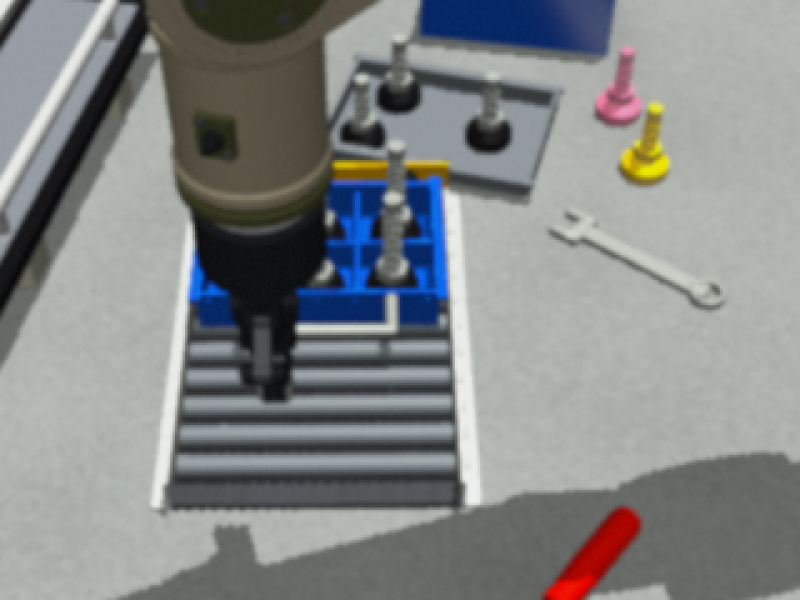

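```bash
python3 - <<'E'
from h import *
p=pic('top');cv2.imwrite('pics/t9.png',cv2.resize(p['frame'][110:290,170:490],(800,450),interpolation=3)[:,:,::-1])
E
```

```text
(no output)
```

View pics/t9.png

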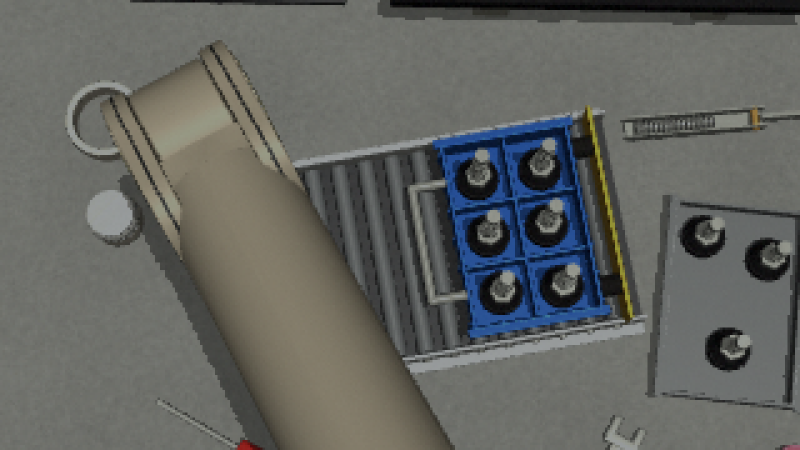

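The crate sits against both stop bumpers (crop pixels 582,147 and 610,284). All six feet stand upright in their cells, and the three short feet stand in the tray.

```bash
python3 -c "
from workcell import manip; print(manip.hand_in())"
```

```text
the job is handed in; nothing more can be done
None
```

The job is done and handed in. I moved the stray short foot from cell 4 to the free half of the tray. The two bench feet went into cells 1 and 4, and then I pushed the crate by its handle to the stop.

**Before the push:** the top picture showed one upright long foot in each of the six cells, with the crate still at the loading end.

**After the push:**
- **Crate:** the top picture shows it against both bumpers of the stop. The handle had moved about 0.119 m. The push force rose to about 15 N with no further motion.
- **Feet:** the six long feet and three short feet look upright in the picture.
- **Bystanders:** the grease tin, tape roll and hinge measured within about 4 mm of their first readings.
- **Robot:** the gripper was clear of everything at hand-in, at about 28 s on the clock.

**Checks that went wrong or disagreed:**
- My first grip on the short foot was too near the top of its stem, so I opened, went 8 mm lower and gripped again.
- The networks gave a few false hits, for example a "handle" reported inside the crate. I discarded these against the pictures.

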